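# Unbolt the token box and flip its lid back

## Robot

A 7-joint arm with a two-finger parallel gripper is mounted at the origin on a cart in front of the work surface, level with it; the furniture and walls round the work are solid. World frame = base frame: x ahead of the robot, y to its left, z up, the work surface at z = 0. Lengths are in m, angles in rad, forces in N, time in s.
With the tool pointing down it reaches from about 0.4 to 0.925 m from the base axis. Payload 4.1 kg.
Tool frame: the origin (TCP) lies midway between the tips of the shut fingers; the grasp point (between the pads) lies 19 mm behind it (bot.tcp_to_grasp is the distance from the TCP to the grasp point, in m); z points along the fingers, y is the line along which they close (so a half turn about z gives the same grasp; the last joint's range is limited). The gripper opens to 85 mm and grips with 20 to 120 N. Pads are 22 mm wide; open, the fingers measure 114 mm over their backs; the gripper's body (76 mm by 85 mm) begins 54 mm behind the grasp point. The pads swing forward as they close: fully open they stand 13 mm farther back than shut.
Start: joints at [-1.25, 0.398, 0.045, 1.537, -0.019, 1.207, -0.051], TCP at [0.265, 0.594, 0.231] pointing down, gripper open.
Joint ranges: [-2.82, 2.82], [-0.49, 2.23], [-1.37, 1.46], [0, 2.46], [-1.36, 4.5], [0.23, 2], [-2.94, 2.94]. Speed limits (rad/s): [2.57, 2.57, 3.14, 3.14, 3.14, 3.14, 3.14].

## Interface

Orientations are given as a unit quaternion [x, y, z, w].
In Python, from bench import bot, read_camera, spotter gives the robot as it stands. The module is installed in compiled form; this text tells all that it offers.
- The arm moves only by the shell command python3 -m creep 'ROWS' [FORCE]. ROWS is JSON, a list of rows, each an object with "offset": the shift along the world's x, y, z as a fraction of full scale, a list of three; "dr": the turn, a rotation vector about the world's x, y, z as a fraction of full scale, a list of three; "gripper": the closure in counts, from 0 (fully open) to 255 (shut). A call has exactly 10 rows; each row is the pose to reach, as a shift and turn from the pose commanded when the call began; what a row does not reach only later rows make up. Full scale, the value 1, is 0.12 m for a shift and 30 degrees for a turn. A row lasts 1/12 s, in which the tool goes at most 41.7 mm and 7.16 degrees, less where a joint would pass 70% of its speed; a pose out of reach is approached as far as the arm can. A call with a number of a shift or a turn outside -1 to 1 is refused whole. A call with a gripper value outside its range is refused whole. The fingers move at their own pace and stop on an object; FORCE is the grip in N (left out, the last holds). Time passes only in rows, so rows that repeat a pose let the fingers close, or fill a call up. It gives the time, the measured TCP pose, the force, the opening and the grip force at its end, in the units of the state.
- bot.state(): the state, without advancing time (a new reading comes with each control period).
- read_camera(name): name is "side" or "top"; returns a dict with "img" (420x560x3 uint8, red, green, blue), "fx", "fy", "cx", "cy" (pixels), "camera_from_world" (4x4, takes a point from world to camera coordinates). Camera axes: x right, y down, z forward; pixel columns grow to the right and rows downward; lengths in m; the calibration is good to about 2 mm. A picture is of the moment at which its call begins. There is no depth.
- bot.sign_off(): hands the job in; it is judged then, once.
Trained networks look in a picture, given as the dict that the camera call returned (one of the last four; its "shot" number tells which), for a name from the list of things; names that differ only in an ending like _2 or _b are one class to them, and where a whole thing is asked for, a point or a joint stands for the part that bears it (a point fixed in the world has none). Each returns a list of dicts, best first, with "score" (0 to 1); they miss things now and then, are a little off and sometimes report something else, mostly with a low value. They report only what shows in the picture. A call takes as long as a camera call.
- spotter.trace(picture, label): "pixels" (420x560 bool, what is visible of it) and "pixel" ([row, column] in pixels, amid what is visible of it).
- spotter.mark_of(picture, label): "pixel" ([row, column] in pixels: a listed point, or the origin of a listed thing).
The state is a dict: "time_s": time; "joint_positions": joint angles; "joint_velocities": joint speeds; "joint_torque": joint torques, N m; "tool_pos": TCP position; "orientation": TCP orientation; "force": force on the tool from outside, world axes, zero at the start; "moment": the same for the moment, N m; "grip_width": finger opening in m; "grasp_force": force on a finger pad.
Only numpy, scipy, OpenCV 4.12 (cv2) and the standard library are available. Lean on these libraries where they do the work, as an engineer would, in place of code of your own. Each camera call takes 0.05 s, during which the arm holds its last target. There are 200 camera calls.

## Task

Open the token box on the counter for the evening shift: with a fingertip push the little bolt on its front all the way to your left, then lift the lid from the front and tip it over backwards past its balance point, so that it rests open on its stop by its own weight. Push gently, grip nothing, do not lift, tilt or shove the box, and leave the bottle, glass and other things around it as they stand.

Things in the scene. Friction and masses are not known exactly. Their poses are not given: they have to be found in the camera images.
- token_box: Dark oak token box with lid, bolt and hasp, 138 mm deep, 196 mm wide, 88 mm high shut, about 5 kg, standing loose on the counter. Its origin is that of box_base, but its axes are turned 0.07 rad clockwise from its walls: use box_base for directions. Stacks of brass tokens inside, all below 50 mm.
- box_base (a point): Centre of the box's underside. Axes: x from the front wall (which faces the robot) to the hinged back, y along the front to the box's left seen from the robot, z up. In these axes: front wall's face at x = -0.060; back wall's at 0.066; shut lid x = -0.065 to 0.063, y = -0.098 to 0.098, z = 0.076 to 0.088.
- lid_hinge (a point): Middle of the lid's hinge line along the back of the box: (0.068, 0, 0.076) in the axes of box_base; the hinge line runs along y. Axes as box_base; it does not turn with the lid.
- lid_tab (a point): Middle of the lower front edge of the thin brass lifting tab (22 mm wide along y, 4 mm thick) on the lid's front. It stands 11 mm out from the lid's edge, 16 mm out from the front wall, with nothing below it. Turns with the lid; shut it is at (-0.076, 0, 0.080) in the axes of box_base, axes alike. 0.144 m from the hinge line.
- token_box_lid (a joint): Lid angle, rad: 0 shut, grows as its front edge rises, stop at 1.745 (leaning back). About 0.22 kg; 1.3 N up at the tab lifts it. It balances at about 1.53: let go below, it falls shut; let go beyond about 1.6, it sinks back on its stop. Easy-running hinge. With the bolt home its play is about 0.02.
- bolt_knob (a point): Centre of the 14 mm brass ball knob of the barrel bolt on the front wall, left of the tab, 34 mm out from the wall on a thin stem. Bolt home: (-0.094, 0.074, 0.061) in the axes of box_base, axes alike; moves along +y when drawn. To its right: bolt guides at y = 0.048 to 0.067, out to x = -0.078.
- hasp_eye (a point): Middle of the brass eye that hangs from the lid on a strap and that the bolt runs through: 7 mm wide along y, out to 21 mm from the front wall, 17 mm high; shut it is at (-0.073, 0.038, 0.054) in the axes of box_base. Turns with the lid.
- bolt (a joint): Bolt travel, m: 0 home (through the hasp's eye, holding the lid down), 0.019 fully drawn to the box's left (+y of box_base), where a stop ends it. The eye is free from about 0.012. Slides with about 1 N of friction, no spring; it stays where it is left.
- bottle_1: Bystander: amber bottle, 61 mm across, 250 mm tall, standing to the right of the box; origin at the centre of its underside.
- jigger: Bystander: steel hourglass jigger, 43 mm across, 76 mm tall, standing to the right of the box; origin at the centre of its underside.
- matchbox: Bystander: red matchbox, 56 x 36 x 14 mm, lying in front of the box's right end; origin at the centre of its underside.
- cork_1: Bystander: bottle cork standing on end, 22 mm across, 42 mm tall, to the right of the box; origin at the centre of its underside.
- coaster_stack: Bystander: low stack of round white coasters, 97 mm across, 15 mm high, lying on the counter to the left of the box; origin at the centre of its underside.
- wine_glass_3: Bystander: clear wine glass, 62 mm across, 165 mm tall, standing on the counter to the left of the box; origin at the centre of its underside.

How it is judged:
By the outcome, as a careful person would: the job done as asked, in the order asked, and still so for the second after the job is handed in, with the robot touching nothing.
It also fails if it takes over 51 s, if anything falls off the work surface, if the arm or the gripper's body presses on something with over 40 N, if the wrist force passes 120 N, or if a joint passes its speed limit or range.

## Working session

There is one attempt and no reset: what is moved stays moved. The work goes in short steps, Python scripts to look and compute and a shell command to move; the robot and the scene stay as the last step left them, time stands still between calls to the robot, and variables do not carry over. Pictures are saved under pics/ and viewed, at most 10 in all, crops included, and the job is handed in when it is done.

```bash
mkdir -p pics; cat > h.py <<'E'
import numpy as np, cv2
from bench import bot, read_camera, spotter
def ray(p,px):
    T=np.array(p["camera_from_world"]);R=T[:3,:3];t=T[:3,3]
    d=R.T@np.array([(px[1]-p["cx"])/p["fx"],(px[0]-p["cy"])/p["fy"],1]);return -R.T@t,d/np.linalg.norm(d)
def tri(rs):
    A=sum(np.eye(3)-np.outer(d,d) for o,d in rs);b=sum((np.eye(3)-np.outer(d,d))@o for o,d in rs)
    x=np.linalg.solve(A,b);return x,[np.linalg.norm((np.eye(3)-np.outer(d,d))@(x-o)) for o,d in rs]
def proj(p,X):
    T=np.array(p["camera_from_world"]);c=T[:3,:3]@X+T[:3,3];return [p["fy"]*c[1]/c[2]+p["cy"],p["fx"]*c[0]/c[2]+p["cx"]]
E
python3 - <<'E'
from h import *
np.set_printoptions(precision=4,suppress=True)
P={n:read_camera(n) for n in("side","top")}
for n,p in P.items():
    cv2.imwrite(f"pics/{n}0.png",p["img"][:,:,::-1]); print(n,ray(p,[210,280]))
for l in["box_base","lid_hinge","lid_tab","bolt_knob","hasp_eye","bottle_1","jigger","matchbox","cork_1","coaster_stack","wine_glass_3"]:
    r=[];s=[]
    for n,p in P.items():
        m=spotter.mark_of(p,l)
        s.append([(n,np.round(k["pixel"],1).tolist(),round(k["score"],2)) for k in m[:2]])
        if m:r.append(ray(p,m[0]["pixel"]))
    print(l,s,tri(r) if len(r)==2 else [o-d*o[2]/d[2] for o,d in r])
print(bot.state())
E
```

```text
side (array([ 0.0855, -0.7328,  0.4091]), array([ 0.4607,  0.8204, -0.3385]))
top (array([0.346 , 0.0245, 1.0112]), array([ 0.1771, -0.0021, -0.9842]))
box_base [[('side', [206.7, 256.9], 0.42)], []] [array([0.5979, 0.3128, 0.    ])]
lid_hinge [[('side', [237.8, 377.6], 0.63)], [('top', [164.4, 353.1], 0.68)]] (array([ 0.6234, -0.1561,  0.0795]), [np.float64(0.0004883155508425323), np.float64(0.000488315550842762)])
lid_tab [[('side', [243.3, 310.8], 0.75), ('side', [332.7, 320.2], 0.39)], [('top', [220.8, 341.8], 0.86)]] (array([ 0.4883, -0.1244,  0.083 ]), [np.float64(0.0033413804574186573), np.float64(0.0033413804574188096)])
bolt_knob [[('side', [239.7, 283.2], 0.45)], [('top', [220.4, 307.0], 0.51)]] (array([ 0.487 , -0.0406,  0.0593]), [np.float64(0.004255817319264921), np.float64(0.004255817319264877)])
hasp_eye [[('side', [249.2, 299.7], 0.94)], [('top', [219.9, 319.1], 0.57)]] (array([ 0.4963, -0.0744,  0.0489]), [np.float64(0.0033416653811444317), np.float64(0.0033416653811442717)])
bottle_1 [[('side', [325.3, 398.8], 0.91)], []] [array([ 0.5457, -0.306 ,  0.    ])]
jigger 
[... 797 characters left out ...]
5.8], 0.85)], [('top', [187.1, 171.4], 0.97)]] (array([0.5916, 0.3054, 0.0011]), [np.float64(0.0006684981508730449), np.float64(0.0006684981508729076)])
{'time_s': 1.2, 'joint_positions': array([-1.25  ,  0.3984,  0.0451,  1.5366, -0.0187,  1.2069, -0.0507]), 'joint_velocities': array([-0.0001,  0.0016, -0.0015, -0.0002, -0.0007,  0.0004,  0.0021]), 'joint_torque': array([  0.0003, -47.502 ,   1.3631, -25.4511,   0.0117,   0.0012,
        -0.    ]), 'tool_pos': array([0.2649, 0.5936, 0.2314]), 'orientation': array([0.2083, 0.9781, 0.0001, 0.    ]), 'force': array([-0.222 , -0.1627,  0.1483]), 'moment': array([-0.0436,  0.0283, -0.0284]), 'grasp_force': 0.0, 'grip_width': 0.08530913397247931}
```

View pics/side0.png

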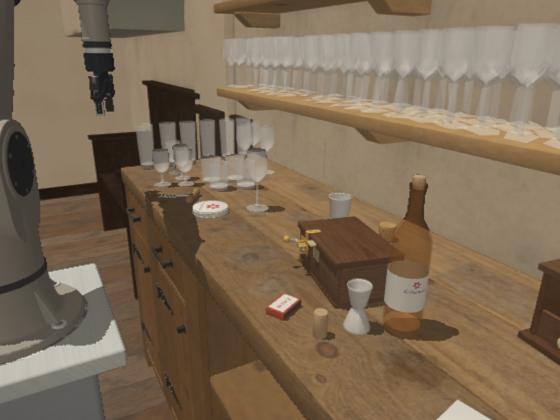

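View pics/top0.png

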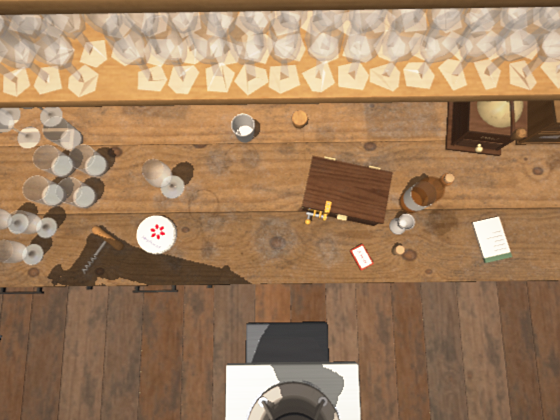

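Side view: box shut at about (345,260), knob near (287,239), tab near (313,232). In the top view the box spans (304–392, 157–223), turned clockwise, with the knob at about (308,221). Zooming for pose.

```bash
python3 - <<'E'
import cv2,numpy as np
a=cv2.imread("pics/top0.png")[145:235,290:405];b=cv2.imread("pics/side0.png")[210:310,270:405]
a=cv2.resize(a,None,fx=5,fy=5,interpolation=cv2.INTER_CUBIC)
b=cv2.resize(b,None,fx=5,fy=5,interpolation=cv2.INTER_CUBIC)
cv2.imwrite("pics/a.png",a);cv2.imwrite("pics/b.png",b)
E
```

```text
(no output)
```

View pics/a.png

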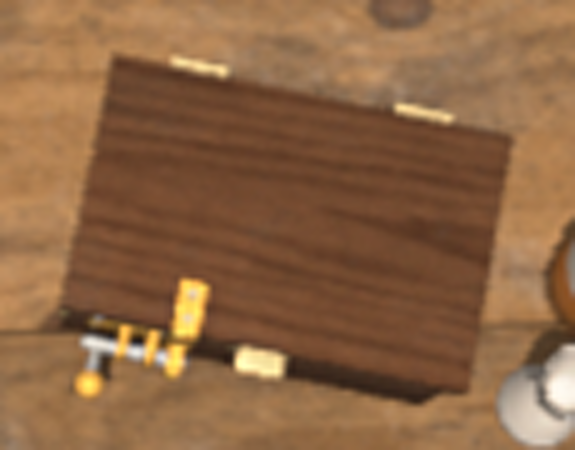

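View pics/b.png

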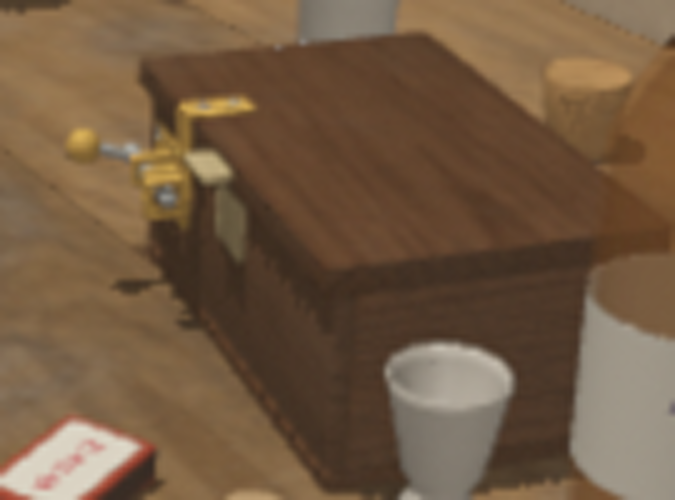

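```bash
cat > fit.py <<'E'
from h import *
from scipy.optimize import least_squares
np.set_printoptions(precision=4,suppress=True)
o=[("top",113,57,.063,.098,.088),("top",511,137,.063,-.098,.088),("top",468,390,-.065,-.098,.088),("top",65,312,-.065,.098,.088),
("top",89,383,-.094,.074,.061),("side",82,145,-.094,.074,.061),("side",143,65,-.065,.098,.088),("side",330,272,-.065,-.098,.088),("side",425,35,.063,.098,.088)]
off={"top":(290,145),"side":(270,210)}
P={n:read_camera(n) for n in off}
def w(q,b): c,s=np.cos(q[2]),np.sin(q[2]);return np.array([q[0]+c*b[0]-s*b[1],q[1]+s*b[0]+c*b[1],b[2]])
def f(q): return np.concatenate([np.array(proj(P[n],w(q,b)))-[off[n][1]+v/5-.4,off[n][0]+u/5-.4] for n,u,v,*b in o])
if __name__=="__main__":
    r=least_squares(f,[.56,-.14,-.19]);print(r.x);print(r.fun.reshape(-1,2))
    q=r.x
    for b in[(-.094,.074,.061),(-.099,.048,.05),(-.099,.048,.2),(-.076,0,.08)]:print(b,w(q,b))
E
python3 fit.py
```

```text
[ 0.5624 -0.1387 -0.2215]
[[-0.6635 -0.0405]
 [-0.4775  0.6584]
 [ 0.6633  0.6396]
 [-0.7707 -0.8987]
 [ 0.693   1.0845]
 [ 0.8844  0.604 ]
 [-1.4369 -1.233 ]
 [-0.5226 -0.281 ]
 [-1.1219  0.0846]]
(-0.094, 0.074, 0.061) [ 0.487  -0.0458  0.061 ]
(-0.099, 0.048, 0.05) [ 0.4764 -0.0701  0.05  ]
(-0.099, 0.048, 0.2) [ 0.4764 -0.0701  0.2   ]
(-0.076, 0, 0.08) [ 0.4883 -0.122   0.08  ]
```

```bash
python3 -m creep '[{"offset":[0.03,-0.1,0],"dr":[0,0,0.04],"gripper":255},{"offset":[0.06,-0.2,0],"dr":[0,0,0.08],"gripper":255},{"offset":[0.09,-0.3,0],"dr":[0,0,0.12],"gripper":255},{"offset":[0.12,-0.4,0],"dr":[0,0,0.16],"gripper":255},{"offset":[0.15,-0.5,0],"dr":[0,0,0.2],"gripper":255},{"offset":[0.18,-0.6,0],"dr":[0,0,0.24],"gripper":255},{"offset":[0.21,-0.7,0],"dr":[0,0,0.28],"gripper":255},{"offset":[0.24,-0.8,0],"dr":[0,0,0.32],"gripper":255},{"offset":[0.27,-0.9,0],"dr":[0,0,0.36],"gripper":255},{"offset":[0.3,-1,0],"dr":[0,0,0.377],"gripper":255}]' 20
for i in 1 2 3 4; do python3 -m creep '[{"offset":[0.03,-0.1,0],"dr":[0,0,0],"gripper":255},{"offset":[0.06,-0.2,0],"dr":[0,0,0],"gripper":255},{"offset":[0.09,-0.3,0],"dr":[0,0,0],"gripper":255},{"offset":[0.12,-0.4,0],"dr":[0,0,0],"gripper":255},{"offset":[0.15,-0.5,0],"dr":[0,0,0],"gripper":255},{"offset":[0.18,-0.6,0],"dr":[0,0,0],"gripper":255},{"offset":[0.21,-0.7,0],"dr":[0,0,0],"gripper":255},{"offset":[0.24,-0.8,0],"dr":[0,0,0],"gripper":255},{"offset":[0.27,-0.9,0],"dr":[0,0,0],"gripper":255},{"offset":[0.3,-1,0],"dr":[0,0,0],"gripper":255}]'; done | tail -3
```

```text
time_s: 2.13
tool_pos: [0.3011, 0.473, 0.2315]
orientation: [0.111, 0.994, 0.0, 0.0]
force: [-0.1, 0.0, 0.1]
grip_width: 0.0002
grasp_force: 0.0
force: [1.4, -0.1, 0.0]
grip_width: -0.0001
grasp_force: 0.0
```

```bash
python3 -m creep '[{"offset":[0.06,-0.15,0],"dr":[0,0,0],"gripper":255},{"offset":[0.12,-0.3,0],"dr":[0,0,0],"gripper":255},{"offset":[0.18,-0.45,0],"dr":[0,0,0],"gripper":255},{"offset":[0.22,-0.59,-0.1],"dr":[0,0,0],"gripper":255},{"offset":[0.22,-0.59,-0.25],"dr":[0,0,0],"gripper":255},{"offset":[0.22,-0.59,-0.4],"dr":[0,0,0],"gripper":255},{"offset":[0.22,-0.59,-0.55],"dr":[0,0,0],"gripper":255},{"offset":[0.22,-0.59,-0.7],"dr":[0,0,0],"gripper":255},{"offset":[0.22,-0.59,-0.8],"dr":[0,0,0],"gripper":255},{"offset":[0.22,-0.59,-0.8],"dr":[0,0,0],"gripper":255}]'
python3 - <<'E'
from fit import *
s=bot.state();t=s["tool_pos"]
o_=np.array([.5624,-.1387,0]);c,n=np.cos(-.2215),np.sin(-.2215)
R=np.array([[c,-n,0],[n,c,0],[0,0,1]]);print("box frame tcp",R.T@(t-o_))
p=P["side"];print(proj(p,t),proj(P["top"],t))
a=np.hstack([cv2.resize(P["side"]["img"][150:310,250:360],None,fx=3.5,fy=3.5,interpolation=2),cv2.resize(P["top"]["img"][145:305,290:400],None,fx=3.5,fy=3.5,interpolation=2)])
cv2.imwrite("pics/c.png",a[:,:,::-1])
E
```

```text
time_s: 6.3
tool_pos: [0.469, -0.0776, 0.1331]
orientation: [0.111, 0.994, -0.0, -0.003]
force: [-0.4, 0.2, -0.9]
grip_width: -0.0001
grasp_force: 0.0
box frame tcp [-0.1025  0.0395  0.1354]
[np.float64(210.23215629463198), np.float64(288.3887452343407)] [np.float64(223.81714327557603), np.float64(325.36078218325673)]
```

View pics/c.png

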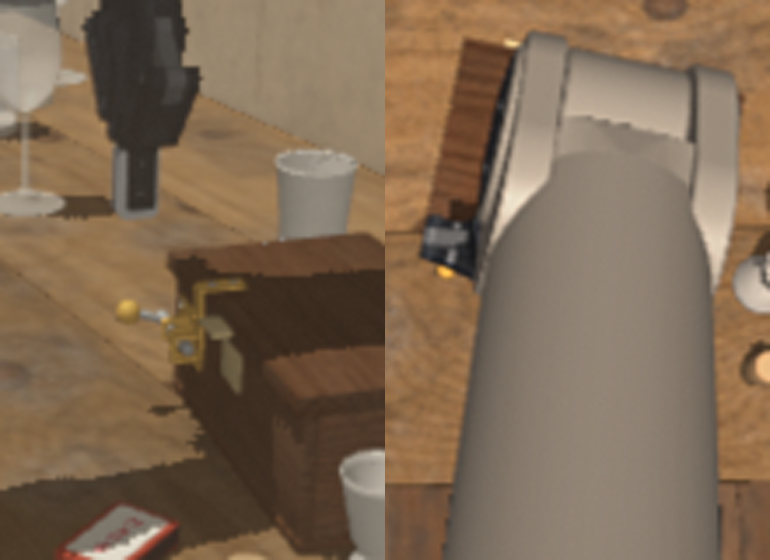

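The side view shows the shut fingertips at about (288,211), above and to the right of the knob (286,239), clear of the guides. Lowering.

```bash
python3 -m creep '[{"offset":[0.03,0,-0.1],"dr":[0,0,0],"gripper":255},{"offset":[0.03,0,-0.2],"dr":[0,0,0],"gripper":255},{"offset":[0.03,0,-0.3],"dr":[0,0,0],"gripper":255},{"offset":[0.03,0,-0.4],"dr":[0,0,0],"gripper":255},{"offset":[0.03,0,-0.5],"dr":[0,0,0],"gripper":255},{"offset":[0.03,0,-0.6],"dr":[0,0,0],"gripper":255},{"offset":[0.03,0,-0.67],"dr":[0,0,0],"gripper":255},{"offset":[0.03,0,-0.7],"dr":[0,0,0],"gripper":255},{"offset":[0.03,0,-0.7],"dr":[0,0,0],"gripper":255},{"offset":[0.03,0,-0.7],"dr":[0,0,0],"gripper":255}]'
```

```text
time_s: 7.23
tool_pos: [0.4755, -0.0773, 0.052]
orientation: [0.111, 0.994, 0.0, 0.001]
force: [-0.6, -1.2, -0.3]
grip_width: 0.0
grasp_force: 0.0
```

```bash
python3 -m creep '[{"offset":[0.005,0.022,0],"dr":[0,0,0],"gripper":255},{"offset":[0.01,0.044,0],"dr":[0,0,0],"gripper":255},{"offset":[0.015,0.066,0],"dr":[0,0,0],"gripper":255},{"offset":[0.02,0.088,0],"dr":[0,0,0],"gripper":255},{"offset":[0.025,0.11,0],"dr":[0,0,0],"gripper":255},{"offset":[0.03,0.132,0],"dr":[0,0,0],"gripper":255},{"offset":[0.035,0.154,0],"dr":[0,0,0],"gripper":255},{"offset":[0.04,0.176,0],"dr":[0,0,0],"gripper":255},{"offset":[0.045,0.2,0],"dr":[0,0,0],"gripper":255},{"offset":[0.045,0.2,0],"dr":[0,0,0],"gripper":255}]'
cat > lk.py <<'E'
from h import *
import sys
np.set_printoptions(precision=4,suppress=True)
s=bot.state();o_=np.array([.5624,-.1387,0]);c,n=np.cos(-.2215),np.sin(-.2215)
R=np.array([[c,-n,0],[n,c,0],[0,0,1]]);print("box tcp",R.T@(s["tool_pos"]-o_),"F",R.T@s["force"])
p=read_camera("side")
for l in sys.argv[2:]:
  for k in spotter.mark_of(p,l)[:2]:print(l,np.round(k["pixel"],1),round(k["score"],2))
  print([ (b,np.round(proj(p,R@np.array(b)+o_),1)) for b in [(-.094,.074,.061),(-.094,.093,.061)]] if l=="bolt_knob" else "")
cv2.imwrite(f"pics/{sys.argv[1]}.png",cv2.resize(p["img"][180:310,230:400],None,fx=4,fy=4,interpolation=2)[:,:,::-1])
E
python3 lk.py d bolt_knob lid_tab hasp_eye
```

```text
time_s: 8.07
tool_pos: [0.4805, -0.0526, 0.0513]
orientation: [0.111, 0.994, 0.0, 0.0]
force: [-0.1, -0.0, 0.2]
grip_width: 0.0002
grasp_force: 0.2
box tcp [-0.0988  0.066   0.0513] F [-0.1127 -0.0431  0.2428]
bolt_knob [236.2 286.4] 0.46
[((-0.094, 0.074, 0.061), array([239.5, 286.6])), ((-0.094, 0.093, 0.061), array([235.8, 283.8]))]
lid_tab [242.3 308.7] 0.66

hasp_eye [250.5 300. ] 0.58
```

```bash
python3 -m creep '[{"offset":[0.003,0.013,0],"dr":[0,0,0],"gripper":255},{"offset":[0.006,0.026,0],"dr":[0,0,0],"gripper":255},{"offset":[0.009,0.039,0],"dr":[0,0,0],"gripper":255},{"offset":[0.012,0.052,0],"dr":[0,0,0],"gripper":255},{"offset":[0.014,0.065,0],"dr":[0,0,0],"gripper":255},{"offset":[0.014,0.065,0],"dr":[0,0,0],"gripper":255},{"offset":[0.014,0.065,0],"dr":[0,0,0],"gripper":255},{"offset":[0.014,0.065,0],"dr":[0,0,0],"gripper":255},{"offset":[0.014,0.065,0],"dr":[0,0,0],"gripper":255},{"offset":[0.014,0.065,0],"dr":[0,0,0],"gripper":255}]'
python3 lk.py e bolt_knob
```

```text
time_s: 9.1
tool_pos: [0.4821, -0.0452, 0.0514]
orientation: [0.111, 0.994, 0.0, 0.0]
force: [0.5, 0.3, 0.2]
grip_width: 0.0002
grasp_force: 0.0
box tcp [-0.0989  0.0735  0.0514] F [0.4076 0.3569 0.1529]
bolt_knob [237.4 283.2] 0.5
[((-0.094, 0.074, 0.061), array([239.5, 286.6])), ((-0.094, 0.093, 0.061), array([235.8, 283.8]))]
```

View pics/e.png

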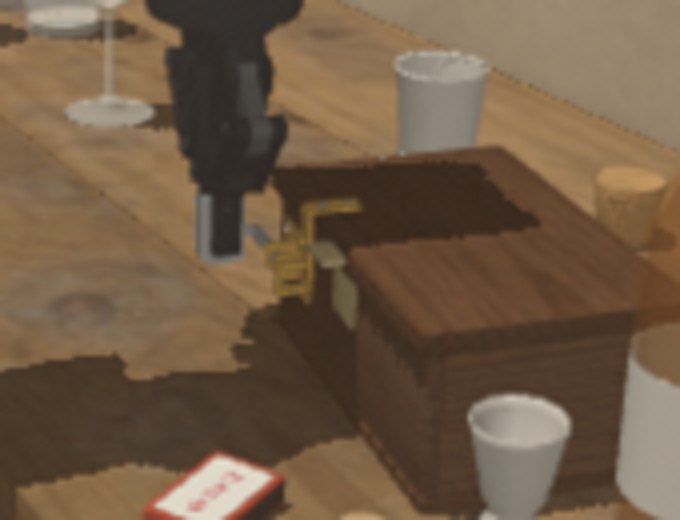

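The knob is hidden behind the fingertips at about (283,236), and the bolt's grey end has already left the eye. Pushing on in small steps.

```bash
python3 -m creep '[{"offset":[0.001,0.006,0],"dr":[0,0,0],"gripper":255},{"offset":[0.003,0.012,0],"dr":[0,0,0],"gripper":255},{"offset":[0.004,0.018,0],"dr":[0,0,0],"gripper":255},{"offset":[0.006,0.024,0],"dr":[0,0,0],"gripper":255},{"offset":[0.007,0.03,0],"dr":[0,0,0],"gripper":255},{"offset":[0.008,0.036,0],"dr":[0,0,0],"gripper":255},{"offset":[0.008,0.036,0],"dr":[0,0,0],"gripper":255},{"offset":[0.008,0.036,0],"dr":[0,0,0],"gripper":255},{"offset":[0.008,0.036,0],"dr":[0,0,0],"gripper":255},{"offset":[0.008,0.036,0],"dr":[0,0,0],"gripper":255}]'
python3 lk.py f
```

```text
time_s: 10.03
tool_pos: [0.4824, -0.0436, 0.0513]
orientation: [0.112, 0.994, -0.001, -0.0]
force: [-1.7, -6.9, 0.3]
grip_width: -0.0
grasp_force: 3.2
box tcp [-0.099   0.0752  0.0513] F [-0.1075 -7.1027  0.2811]
```

```bash
python3 -m creep '[{"offset":[0,0.004,0],"dr":[0,0,0],"gripper":255},{"offset":[0.002,0.008,0],"dr":[0,0,0],"gripper":255},{"offset":[0.003,0.012,0],"dr":[0,0,0],"gripper":255},{"offset":[0.004,0.016,0],"dr":[0,0,0],"gripper":255},{"offset":[0.004,0.016,0],"dr":[0,0,0],"gripper":255},{"offset":[0.004,0.016,0],"dr":[0,0,0],"gripper":255},{"offset":[0.004,0.016,0],"dr":[0,0,0],"gripper":255},{"offset":[0.004,0.016,0],"dr":[0,0,0],"gripper":255},{"offset":[0.004,0.016,0],"dr":[0,0,0],"gripper":255},{"offset":[0.004,0.016,0],"dr":[0,0,0],"gripper":255}]'
python3 lk.py g
```

```text
time_s: 10.92
tool_pos: [0.4824, -0.0433, 0.0512]
orientation: [0.112, 0.994, -0.002, -0.0]
force: [-0.4, -9.7, -0.1]
grip_width: 0.0001
grasp_force: 4.8
box tcp [-0.099   0.0755  0.0512] F [ 1.7851 -9.5441 -0.1052]
```

```bash
python3 -m creep '[{"offset":[-0.02,-0.09,0],"dr":[0,0,0],"gripper":255},{"offset":[-0.03,-0.12,0],"dr":[0,0,0],"gripper":255},{"offset":[-0.03,-0.12,0.1],"dr":[0,0,0],"gripper":255},{"offset":[-0.03,-0.12,0.25],"dr":[0,0,0],"gripper":255},{"offset":[-0.03,-0.12,0.4],"dr":[0,0,0],"gripper":255},{"offset":[-0.1,-0.2,0.55],"dr":[0,0,0],"gripper":255},{"offset":[-0.2,-0.32,0.7],"dr":[0,0,0],"gripper":255},{"offset":[-0.3,-0.45,0.83],"dr":[0,0,0],"gripper":255},{"offset":[-0.39,-0.56,0.83],"dr":[0,0,0],"gripper":255},{"offset":[-0.39,-0.56,0.83],"dr":[0,0,0],"gripper":255}]'
for i in 1 2; do python3 -m creep '[{"offset":[0,0,0],"dr":[-0.02,-0.1,0],"gripper":255},{"offset":[0,0,0],"dr":[-0.04,-0.2,0],"gripper":255},{"offset":[0,0,0],"dr":[-0.07,-0.3,0],"gripper":255},{"offset":[0,0,0],"dr":[-0.09,-0.4,0],"gripper":255},{"offset":[0,0,0],"dr":[-0.11,-0.5,0],"gripper":255},{"offset":[0,0,0],"dr":[-0.135,-0.6,0],"gripper":255},{"offset":[0,0,0],"dr":[-0.15,-0.68,0],"gripper":255},{"offset":[0,0,0],"dr":[-0.165,-0.73,0],"gripper":255},{"offset":[0,0,0],"dr":[-0.165,-0.73,0],"gripper":255},{"offset":[0,0,0],"dr":[-0.165,-0.73,0],"gripper":255}]'; done
python3 lk.py i bolt_knob lid_tab hasp_eye
python3 -c "
from bench import bot;print(bot.state()['joint_positions'])
from scipy.spatial.transform import Rotation as r;print(r.from_quat(bot.state()['orientation']).as_matrix())"
```

```text
time_s: 11.8
tool_pos: [0.4348, -0.1086, 0.1514]
orientation: [0.113, 0.994, 0.001, 0.0]
force: [0.3, -0.5, -1.7]
grip_width: -0.0001
grasp_force: 0.0
time_s: 12.63
tool_pos: [0.4361, -0.1056, 0.1503]
orientation: [0.108, 0.975, -0.021, 0.193]
force: [0.2, 0.7, 0.4]
grip_width: -0.0001
grasp_force: 0.0
time_s: 13.47
tool_pos: [0.4867, -0.1129, 0.2012]
orientation: [0.108, 0.931, -0.047, 0.345]
force: [-0.2, -1.1, -0.4]
grip_width: -0.0
grasp_force: 0.0
box tcp [-0.0795  0.0085  0.2012] F [ 0.0119 -1.1456 -0.4328]
bolt_knob [234.5 282.8] 0.56
[((-0.094, 0.074, 0.061), array([239.5, 286.6])), ((-0.094, 0.093, 0.061), array([235.8, 283.8]))]
lid_tab [243.2 311. ] 0.81

hasp_eye [246.7 298.5] 0.56

[-0.20098231 -0.17309658  0.23021304  2.45617823  0.84618836  0.23027275
  0.61399074]
[[-0.74138338  0.22906935  0.63077565]
 [ 0.16670169  0.97334043 -0.15754032]
 [-0.6500471  -0.01164641 -0.75980467]]
```

View pics/i.png

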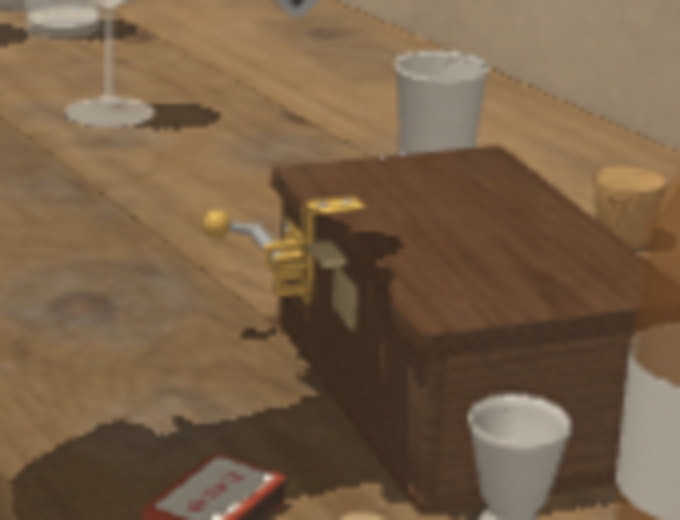

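Bolt is fully drawn: knob at (284,235), as predicted for 19 mm of travel. The arm limits the tilt here to about 40°, so I'll back off to roughly 30°.

```bash
python3 -m creep '[{"offset":[0,0,0],"dr":[0.02,0.1,0],"gripper":255},{"offset":[0,0,0],"dr":[0.04,0.2,0],"gripper":255},{"offset":[0,0,0],"dr":[0.07,0.3,0],"gripper":255},{"offset":[0,0,0],"dr":[0.09,0.4,0],"gripper":255},{"offset":[0,0,0],"dr":[0.11,0.49,0],"gripper":255},{"offset":[0,0,0],"dr":[0.11,0.49,0],"gripper":255},{"offset":[0,0,0],"dr":[0.11,0.49,0],"gripper":255},{"offset":[0,0,0],"dr":[0.11,0.49,0],"gripper":255},{"offset":[0,0,0],"dr":[0.11,0.49,0],"gripper":255},{"offset":[0,0,0],"dr":[0.11,0.49,0],"gripper":255}]'
cat > st.py <<'E'
import numpy as np
from bench import bot
from scipy.spatial.transform import Rotation as r
np.set_printoptions(precision=4,suppress=True)
s=bot.state();o_=np.array([.5624,-.1387,0]);R=r.from_euler('z',-.2215).as_matrix()
M=R.T@r.from_quat(s['orientation']).as_matrix()
print(s['time_s'],s['joint_positions'],"tcp",R.T@(s["tool_pos"]-o_),"F",R.T@s["force"],"toolz",M[:,2],"tooly",M[:,1])
E
python3 st.py
```

```text
time_s: 14.5
tool_pos: [0.4849, -0.1116, 0.2003]
orientation: [0.11, 0.969, -0.032, 0.219]
force: [0.8, 0.5, 0.5]
grip_width: -0.0
grasp_force: 0.0
14.5 [-0.4708 -0.1147  0.5277  2.2703  0.2722  0.5466  1.2087] tcp [-0.0815  0.0094  0.2003] F [0.6313 0.6776 0.5352] toolz [ 0.4308 -0.0163 -0.9023] tooly [ 0.008   0.9999 -0.0143]
```

```bash
python3 -m creep '[{"offset":[-0.1,-0.01,0],"dr":[0,0,0],"gripper":255},{"offset":[-0.2,-0.03,-0.05],"dr":[0,0,0],"gripper":255},{"offset":[-0.21,-0.03,-0.15],"dr":[0,0,0],"gripper":255},{"offset":[-0.21,-0.03,-0.25],"dr":[0,0,0],"gripper":255},{"offset":[-0.21,-0.03,-0.35],"dr":[0,0,0],"gripper":255},{"offset":[-0.21,-0.03,-0.45],"dr":[0,0,0],"gripper":255},{"offset":[-0.21,-0.03,-0.55],"dr":[0,0,0],"gripper":255},{"offset":[-0.21,-0.03,-0.65],"dr":[0,0,0],"gripper":255},{"offset":[-0.21,-0.03,-0.75],"dr":[0,0,0],"gripper":255},{"offset":[-0.21,-0.03,-0.75],"dr":[0,0,0],"gripper":255}]' >/dev/null
python3 st.py
```

```text
15.3333 [-0.46    0.0302  0.5819  2.4191  0.1749  0.2635  1.304 ] tcp [-0.1067  0.0003  0.1086] F [-0.4416 -0.2612  0.1235] toolz [ 0.4272 -0.0178 -0.904 ] tooly [ 0.008   0.9998 -0.0159]
```

```bash
python3 -m creep '[{"offset":[0.01,0,0],"dr":[0.02,0.1,0],"gripper":255},{"offset":[0.02,0,0],"dr":[0.05,0.2,0],"gripper":255},{"offset":[0.03,-0.01,0],"dr":[0.07,0.325,0],"gripper":255},{"offset":[0.04,-0.01,-0.1],"dr":[0.07,0.325,0],"gripper":255},{"offset":[0.04,-0.01,-0.2],"dr":[0.07,0.325,0],"gripper":255},{"offset":[0.04,-0.01,-0.3],"dr":[0.07,0.325,0],"gripper":255},{"offset":[0.04,-0.01,-0.4],"dr":[0.07,0.325,0],"gripper":255},{"offset":[0.04,-0.01,-0.5],"dr":[0.07,0.325,0],"gripper":255},{"offset":[0.04,-0.01,-0.5],"dr":[0.07,0.325,0],"gripper":255},{"offset":[0.04,-0.01,-0.5],"dr":[0.07,0.325,0],"gripper":255}]' >/dev/null
python3 st.py
```

```text
16.1667 [-0.301   0.243   0.475   2.3228 -0.2199  0.3386  1.6913] tcp [-0.0997  0.0005  0.0511] F [ 0.5292 -0.5519 -0.1129] toolz [ 0.2684 -0.0178 -0.9631] tooly [ 0.0052  0.9998 -0.017 ]
```

```bash
python3 -m creep '[{"offset":[0,0,-0.05],"dr":[0,0,0],"gripper":255},{"offset":[0.03,-0.01,-0.05],"dr":[0,0,0],"gripper":255},{"offset":[0.06,-0.01,-0.05],"dr":[0,0,0],"gripper":255},{"offset":[0.09,-0.02,-0.05],"dr":[0,0,0],"gripper":255},{"offset":[0.12,-0.03,-0.05],"dr":[0,0,0],"gripper":255},{"offset":[0.15,-0.03,-0.05],"dr":[-0.02,-0.1,0],"gripper":255},{"offset":[0.18,-0.04,-0.05],"dr":[-0.045,-0.2,0],"gripper":255},{"offset":[0.18,-0.04,-0.05],"dr":[-0.045,-0.2,0],"gripper":255},{"offset":[0.18,-0.04,-0.05],"dr":[-0.045,-0.2,0],"gripper":255},{"offset":[0.18,-0.04,-0.05],"dr":[-0.045,-0.2,0],"gripper":255}]' >/dev/null
python3 st.py; python3 lk.py k lid_tab
```

```text
17.0 [-0.5395  0.3242  0.754   2.3639 -0.8576  0.2291  2.3013] tcp [-0.077   0.0005  0.0452] F [-0.5435 -0.7694 -0.9781] toolz [ 0.3717 -0.0189 -0.9281] tooly [ 0.0076  0.9998 -0.0174]
box tcp [-0.077   0.0005  0.0452] F [-0.5435 -0.7694 -0.9781]
lid_tab [244.8 312.4] 0.68
```

View pics/k.png

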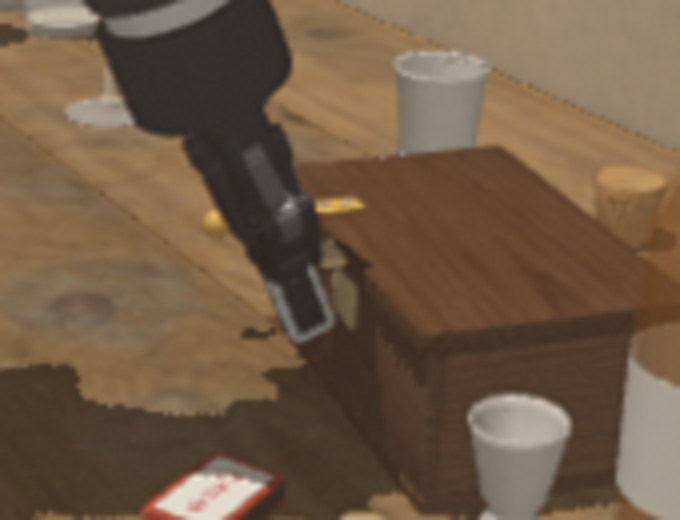

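The fingertip stands under and in front of the tab (seen at (313,243)), touching nothing yet. Lifting gently.

```bash
python3 -m creep '[{"offset":[0,0,0.03],"dr":[0.007,0.03,0],"gripper":255},{"offset":[0,0,0.06],"dr":[0.015,0.065,0],"gripper":255},{"offset":[0,0,0.09],"dr":[0.015,0.065,0],"gripper":255},{"offset":[0.005,0,0.12],"dr":[0.015,0.065,0],"gripper":255},{"offset":[0.01,0,0.15],"dr":[0.015,0.065,0],"gripper":255},{"offset":[0.015,0,0.18],"dr":[0.015,0.065,0],"gripper":255},{"offset":[0.02,-0.005,0.21],"dr":[0.015,0.065,0],"gripper":255},{"offset":[0.025,-0.005,0.24],"dr":[0.015,0.065,0],"gripper":255},{"offset":[0.025,-0.005,0.27],"dr":[0.015,0.065,0],"gripper":255},{"offset":[0.025,-0.005,0.3],"dr":[0.015,0.065,0],"gripper":255}]' >/dev/null
python3 st.py; python3 lk.py l lid_tab hasp_eye
```

```text
17.9333 [-0.7572  0.3097  1.0137  2.3101 -0.6631  0.3837  2.1191] tcp [-0.0738  0.0007  0.0816] F [-1.1663 -0.2705 -0.9921] toolz [ 0.3388 -0.0177 -0.9407] tooly [ 0.0064  0.9998 -0.0165]
box tcp [-0.0738  0.0007  0.0816] F [-1.1663 -0.2705 -0.9921]
lid_tab [228.4 313.8] 0.94

hasp_eye [236.5 300.5] 0.97
hasp_eye [328.7 355.9] 0.64
```

View pics/l.png

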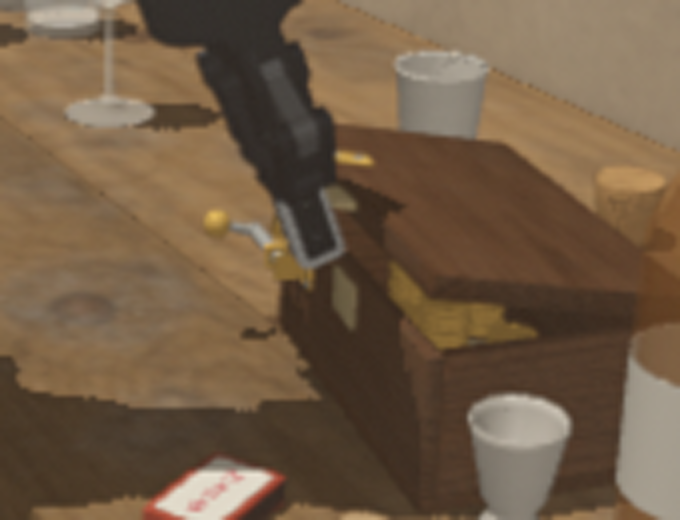

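Lid is up about 0.2 rad: tab at (314,228), tokens visible and box in place. Following the arc.

```bash
python3 -m creep '[{"offset":[0.025,-0.005,0.08],"dr":[0,0,0],"gripper":255},{"offset":[0.05,-0.011,0.16],"dr":[0,0,0],"gripper":255},{"offset":[0.09,-0.02,0.24],"dr":[0,0,0],"gripper":255},{"offset":[0.13,-0.029,0.32],"dr":[0,0,0],"gripper":255},{"offset":[0.175,-0.04,0.4],"dr":[0,0,0],"gripper":255},{"offset":[0.226,-0.051,0.47],"dr":[0,0,0],"gripper":255},{"offset":[0.265,-0.06,0.515],"dr":[0,0,0],"gripper":255},{"offset":[0.305,-0.07,0.56],"dr":[0,0,0],"gripper":255},{"offset":[0.348,-0.078,0.6],"dr":[0,0,0],"gripper":255},{"offset":[0.348,-0.078,0.6],"dr":[0,0,0],"gripper":255}]' >/dev/null
python3 st.py; python3 lk.py m lid_tab hasp_eye
```

```text
18.9167 [-0.9117  0.3018  1.2202  2.1558 -0.514   0.5776  1.9811] tcp [-0.029   0.0008  0.1546] F [-0.5214 -0.227  -0.2844] toolz [ 0.3417 -0.0182 -0.9396] tooly [ 0.006   0.9998 -0.0172]
box tcp [-0.029   0.0008  0.1546] F [-0.5214 -0.227  -0.2844]
lid_tab [185.1 339. ] 0.71

hasp_eye [192.4 317.9] 0.8
hasp_eye [234.1 281.3] 0.44
```

View pics/m.png

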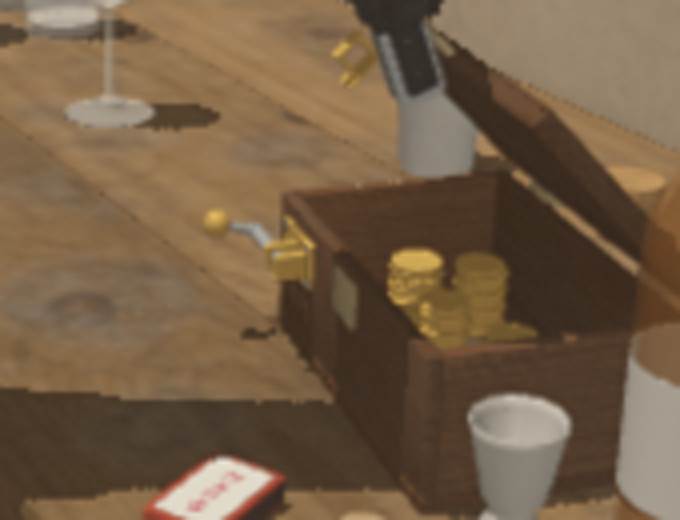

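The lid stands at about 0.8 rad, resting on the finger (tab at (339,185)). The box has not moved. I've used the 10 pictures, so from here I check with the networks.

```bash
python3 -m creep '[{"offset":[0.045,-0.01,0.037],"dr":[0,0,0],"gripper":255},{"offset":[0.09,-0.02,0.074],"dr":[0,0,0],"gripper":255},{"offset":[0.136,-0.03,0.11],"dr":[0,0,0],"gripper":255},{"offset":[0.187,-0.042,0.14],"dr":[0,0,0],"gripper":255},{"offset":[0.238,-0.053,0.17],"dr":[0,0,0],"gripper":255},{"offset":[0.289,-0.065,0.2],"dr":[0,0,0],"gripper":255},{"offset":[0.345,-0.078,0.225],"dr":[0,0,0],"gripper":255},{"offset":[0.4,-0.09,0.245],"dr":[0,0,0],"gripper":255},{"offset":[0.455,-0.102,0.26],"dr":[0,0,0],"gripper":255},{"offset":[0.508,-0.114,0.275],"dr":[0,0,0],"gripper":255}]' >/dev/null
python3 st.py
cat > mk.py <<'E'
from h import *
o_=np.array([.5624,-.1387,0]);c,n=np.cos(-.2215),np.sin(-.2215);R=np.array([[c,-n,0],[n,c,0],[0,0,1]])
p=read_camera("side")
def tab(f,b=(-.144,0,.004)):
    return R@np.array([.068+b[0]*np.cos(f)+b[2]*np.sin(f),b[1],.076-b[0]*np.sin(f)+b[2]*np.cos(f)])+o_
for l,b in(("lid_tab",(-.144,0,.004)),("hasp_eye",(-.141,.038,-.022))):
    for k in spotter.mark_of(p,l)[:2]:
        d=[np.linalg.norm(np.array(proj(p,tab(f,b)))-k["pixel"]) for f in np.arange(0,1.8,.01)]
        print(l,k["pixel"],k["score"],"phi",np.argmin(d)*.01,"px err",min(d))
E
python3 mk.py
```

```text
19.9 [-0.7795  0.3826  1.1439  1.9906 -0.5565  0.6974  2.0004] tcp [0.0319 0.0008 0.1862] F [0.3371 0.2033 0.5322] toolz [ 0.3382 -0.0178 -0.9409] tooly [ 0.0062  0.9998 -0.0167]
lid_tab [167.2, 370.9] 0.6 phi 1.34 px err 0.5532221223921718
hasp_eye [168.3, 347.1] 0.7 phi 1.31 px err 0.8623439776323334
hasp_eye [326.4, 400.6] 0.37 phi 0.0 px err 124.98114994348614
```

```bash
python3 -m creep '[{"offset":[0.03,-0.007,0.005],"dr":[0,0,0],"gripper":255},{"offset":[0.06,-0.014,0.01],"dr":[0,0,0],"gripper":255},{"offset":[0.09,-0.02,0.015],"dr":[0,0,0],"gripper":255},{"offset":[0.12,-0.027,0.02],"dr":[0,0,0],"gripper":255},{"offset":[0.15,-0.034,0.02],"dr":[0,0,0],"gripper":255},{"offset":[0.18,-0.04,0.02],"dr":[0,0,0],"gripper":255},{"offset":[0.21,-0.047,0.02],"dr":[0,0,0],"gripper":255},{"offset":[0.24,-0.054,0.02],"dr":[0,0,0],"gripper":255},{"offset":[0.265,-0.06,0.02],"dr":[0,0,0],"gripper":255},{"offset":[0.29,-0.065,0.02],"dr":[0,0,0],"gripper":255}]' >/dev/null
python3 st.py;python3 mk.py
```

```text
20.8833 [-0.689   0.4428  1.0814  1.9101 -0.6026  0.7336  2.0247] tcp [0.0671 0.0008 0.1884] F [ 0.0238 -0.0823  0.1912] toolz [ 0.338  -0.0177 -0.941 ] tooly [ 0.0062  0.9998 -0.0166]
lid_tab [164.9, 396.6] 0.93 phi 1.69 px err 0.3889323384944316
lid_tab [327.7, 353.3] 0.3 phi 0.0 px err 94.51112674996241
hasp_eye [161.0, 365.4] 0.56 phi 1.58 px err 1.434794534676065
```

```bash
python3 -m creep '[{"offset":[0.02,-0.004,0],"dr":[0,0,0],"gripper":255},{"offset":[0.03,-0.007,0],"dr":[0,0,0],"gripper":255},{"offset":[0.04,-0.009,0],"dr":[0,0,0],"gripper":255},{"offset":[0.04,-0.009,0],"dr":[0,0,0],"gripper":255},{"offset":[0.04,-0.009,0],"dr":[0,0,0],"gripper":255},{"offset":[0.04,-0.009,0],"dr":[0,0,0],"gripper":255},{"offset":[0.04,-0.009,0],"dr":[0,0,0],"gripper":255},{"offset":[0.02,-0.004,0],"dr":[0,0,0],"gripper":255},{"offset":[-0.02,0.004,0],"dr":[0,0,0],"gripper":255},{"offset":[-0.06,0.014,0],"dr":[0,0,0],"gripper":255}]' >/dev/null
python3 st.py;python3 mk.py
```

```text
21.8667 [-0.7091  0.4286  1.0953  1.9287 -0.5919  0.7263  2.0193] tcp [0.0587 0.0007 0.1883] F [-0.4385  0.0661 -0.0621] toolz [ 0.3376 -0.0178 -0.9411] tooly [ 0.0065  0.9998 -0.0166]
lid_tab [164.5, 400.2] 0.62 phi 1.74 px err 1.1947787668101786
hasp_eye [163.9, 376.7] 0.78 phi 1.74 px err 2.988666857281342
```

Both marks give a lid angle of 1.74, so it rests on its stop. Retracting clear.

```bash
for i in 1 2; do python3 -m creep '[{"offset":[-0.1,0.02,0.02],"dr":[0,0,0],"gripper":255},{"offset":[-0.2,0.045,0.04],"dr":[0,0,0],"gripper":255},{"offset":[-0.3,0.07,0.07],"dr":[0,0,0],"gripper":255},{"offset":[-0.4,0.09,0.1],"dr":[0,0,0],"gripper":255},{"offset":[-0.5,0.11,0.13],"dr":[0,0,0],"gripper":255},{"offset":[-0.6,0.135,0.16],"dr":[0,0,0],"gripper":255},{"offset":[-0.65,0.145,0.18],"dr":[0,0,0],"gripper":255},{"offset":[-0.65,0.145,0.18],"dr":[0,0,0],"gripper":255},{"offset":[-0.65,0.145,0.18],"dr":[0,0,0],"gripper":255},{"offset":[-0.65,0.145,0.18],"dr":[0,0,0],"gripper":255}]' >/dev/null; done
python3 st.py;python3 mk.py
python3 - <<'E'
from h import *
p=read_camera("side")
for l in["bolt_knob","bottle_1","jigger","matchbox","cork_1","wine_glass_3","coaster_stack"]:
    print(l,[(np.round(k["pixel"],1).tolist(),round(k["score"],2)) for k in spotter.mark_of(p,l)[:1]])
E
```

```text
23.6833 [-0.9687 -0.2833  0.9296  2.193   0.4483  0.8286  1.0659] tcp [-0.0999 -0.0001  0.2317] F [-0.3724 -0.0191  0.1976] toolz [ 0.3382 -0.0187 -0.9409] tooly [ 0.008   0.9998 -0.017 ]
lid_tab [162.9, 402.7] 0.79 phi 1.78 px err 3.1824643710513123
hasp_eye [160.7, 376.4] 0.73 phi 1.73 px err 0.38102260982478003
bolt_knob [([235.1, 284.0], 0.58)]
bottle_1 [([323.6, 399.2], 0.71)]
jigger [([327.0, 357.2], 0.88)]
matchbox [([310.2, 284.1], 0.76)]
cork_1 [([332.6, 318.2], 0.92)]
wine_glass_3 [([205.2, 254.8], 0.79)]
coaster_stack [([209.4, 207.3], 0.57)]
```

The lid rests on its stop, the bolt is drawn, the bystanders haven't moved, and the robot is clear.

```bash
python3 -c "from bench import bot;print(bot.sign_off())"
```

```text
the job is handed in; nothing more can be done
None
```

The token box is open and the job is handed in: the bolt is pushed fully left, the lid rests back on its stop (about 1.74 rad), and the bottle, glass and other things still stand where they did.

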